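# Unscrew the pepper mill's left-hand cap and pack it in the cutlery tray

## Robot

A 6-joint arm with a two-finger parallel gripper is mounted at the origin on the work surface. World frame = base frame: x ahead of the robot, y to its left, z up, the work surface at z = 0. Lengths are in m, angles in rad, forces in N, time in s.
With the tool pointing down it reaches from about 0.35 to 0.975 m from the base axis. Payload 4.9 kg.
Tool frame: the origin (TCP) lies at the very end of the fingers, on their centre line; the grasp point (between the pads) lies 19 mm behind it (grasp_offset is the distance from the TCP to the grasp point, in m); x points along the fingers, y is the direction in which the jaws open and shut, and the axes are right-handed (so a half turn about x gives the same grasp; the last joint's range is limited). The gripper opens to 85 mm and grips with 20 to 120 N. Pads are 22 mm wide; open, the fingers measure 114 mm over their backs; the gripper's body (76 mm by 85 mm) begins 54 mm behind the grasp point. The pads swing forward as they close: fully open they stand 13 mm farther back than shut.
Start: joints at [0.997, 0.053, 1.613, -0, 1.476, -0.119], TCP at [0.275, 0.561, 0.231] pointing down, gripper open.
Joint ranges: [-3.01, 3.01], [-1.01, 2.22], [0.06, 2.58], [-1.02, 4.17], [0.09, 2.62], [-3.14, 3.14]. Speed limits (rad/s): [2.57, 2.57, 3.14, 3.14, 3.14, 3.14].

## Interface

Orientations are given as a rotation vector (axis times angle).
In Python, from station import get_obs, get_image, camera_model, finish_job, grasp_offset gives the robot as it stands.
- The arm moves only by the shell command python3 -m crank 'ROWS' [OPENING] [FORCE]. ROWS is JSON, a list that holds one entry, the list of rows, each a list of 4 numbers: the shift along the world's x, y, z in m, then the turn about the world's z in degrees. In form: [[[dx, dy, dz, turn], ...]]. A call has 1 to 5 rows; each row is the pose to reach, as a shift and turn from the pose commanded when the call began; what a row does not reach only later rows make up. A row lasts 1/12 s, in which the tool goes at most 41.7 mm and 7.16 degrees, less where a joint would pass 70% of its speed; a pose out of reach is approached as far as the arm can. A call with a gripper value outside its range is refused whole. OPENING is the opening, from 0 (shut) to 1 (fully open), set as the call begins (- or left out, the last holds). The fingers move at their own pace and stop on an object; FORCE is the grip in N (left out, the last holds). Time passes only in rows, so rows that repeat a pose let the fingers close. It gives the time, the measured TCP pose, the force and the opening at its end, in the units of the state.
- get_obs(): the state, without advancing time (a new reading comes with each control period).
- get_image(name): name is "scene" or "top" or "wrist"; returns (picture, depth): 420x560x3 uint8, red, green, blue; 420x560 float32, m along the optical axis (not along the pixel's ray), 0 where there is no reading.
- camera_model(name): a dict with "fx", "fy", "cx", "cy" (pixels), "xyz" and "attitude" of the camera in the world. Camera axes: x right, y down, z forward; pixel columns grow to the right and rows downward; lengths in m; the calibration is good to about 2 mm. A picture is of the moment at which its call begins: read the wrist's pose just before it. camera_model takes no time and is no camera call; for the wrist camera it gives the pose at the moment of the call.
- finish_job(): hands the job in, once; it reports no verdict.
The state is a dict: "t": time; "q": joint angles; "dq": joint speeds; "effort": joint torques, N m; "tool_pos": TCP position; "tool_rot": TCP orientation; "contact_force": force on the tool from outside, world axes, zero at the start; "wrist_torque": the same for the moment, N m; "opening": finger opening in m.
Only numpy, scipy, OpenCV 4.12 (cv2) and the standard library are available. Lean on these libraries where they do the work, as an engineer would, in place of code of your own. Each camera call takes 0.05 s, during which the arm holds its last target.

## Task

Take the steel cap off the glass pepper mill for packing: its thread is left-handed, so turn it clockwise seen from above until its engraved line reaches the line on the collar, then go on clockwise feeling with gentle upward tugs for the point farther on where the thread lets go, and lift the cap out without wrenching or yanking it. Stand the cap upright and gently on the middle of the cork pad in the free compartment of the cutlery tray, let go, and leave the ladle, the spatula and the toilet roll holder where they are.

Things in the scene. Friction and masses are not known exactly. Their poses are not given: they have to be found in the camera images.
- mill: Glass pepper mill on a rubber suction foot, stuck fast to the table. Origin: centre of its underside; z up. Foot 92 mm across, glass 68, on top a steel collar 76 mm across, its flat rim 104 mm above the table. The collar's socket (49 mm bore, 24 mm deep) hides a coarse two-start left-hand thread. More than 45 N between cap and mill is too much for it; a grip of 20 to 40 N on the cap is plenty.
- collar_line (a point): Outer end of the collar's black engraved line (2 mm wide, radial) on the rim: 38 mm from the mill's axis on its +x side, 104 mm up. The thread is not set exactly to it: the cap lets go 0.25 to 1.0 rad (14 to 57 deg) clockwise beyond line-on-line, differently each time, in a window of about 0.1 rad either side (less if held off-centre). Before it a pull jams; just beyond it is a solid stop.
- cap: Loose steel screw cap, about 120 g, 58 mm tall. Origin: centre of the underside of its stem, 82 mm above the table when screwed in; z up. Stem 30 mm across, 22 mm long, with two lugs (44 mm over their ends, along x, 4 to 9 mm up); flange 58 mm across, 22 to 28 mm up, resting on the collar rim. It turns freely by hand with 2.5 mm sideways play all round. It must rise 22 mm to clear the rim.
- cap_grip (a point): On the cap's axis 50 mm above its origin, the height to grip: a straight bar 36 mm long (along the cap's x), 14 mm thick (along y), from 28 to 58 mm above the origin, with flat sides to pinch from above. The cap's up-and-down play is 1 to 3.5 mm, growing as it is unscrewed; if a tug raises it by more than 6 mm it has let go.
- cap_line (a point): Outer end of the cap's black engraved line (2 mm wide, along the bar's top and across the flange): 29 mm from the cap's axis on its +x side, 28 mm above its origin. At the start it lies 0.35 to 0.5 rad counter-clockwise (from above) of the collar's line, so the whole turn is 0.6 to 1.5 rad clockwise (yaw falls), one grasp's worth. Counter-clockwise it only runs into a stop.
- tray: Grey plastic cutlery tray fixed on the table, 300 mm (x) by 252 mm (y) by 28 mm high, walls 4 mm, floor 5 mm thick. Origin: centre of its underside. Two dividers along x make three long compartments about 79 mm wide, their centres at y = -83, 0 and +83 mm. One holds the ladle, one the spatula and one the cork pad, in any order.
- pad: Thin cork pad 90 by 70 mm, 3 mm thick, fixed at the floor of the free compartment of the tray. Origin: centre of its underside; its top is 3 mm above that, about 8.5 mm above the table.
- ladle: Small stainless steel ladle, about 250 mm long, lying in a tray compartment along x; bowl 62 mm across, 28 mm high, at its +x end. Origin: on the underside, near the middle of its length. To be left alone.
- spatula: Yellow silicone spatula 250 mm long, lying in a tray compartment along x; blade 50 mm wide at its +x end, at most 12 mm thick. Origin: on the underside, at mid-length. To be left alone.
- roll_holder: Chrome toilet roll holder standing loose on the table: round foot 130 mm across, post 12 mm thick and 156 mm tall, arm 125 mm long pointing to its -y side with an upturned end 166 mm high. Origin: centre of the underside of the foot. To be left alone.

How it is judged:
By the outcome, as a careful person would: the job done as asked, in the order asked, and still so for the second after the job is handed in, with the robot touching nothing.
It also fails if it takes over 67 s, if anything falls off the work surface, if the arm or the gripper's body presses on something with over 40 N, if the wrist force passes 120 N, or if a joint passes its speed limit or range.

## Working session

There is one attempt and no reset: what is moved stays moved. The work goes in short steps, Python scripts to look and compute and a shell command to move; the robot and the scene stay as the last step left them, time stands still between calls to the robot, and variables do not carry over. Pictures are saved under pics/ and viewed, and the job is handed in when it is done.

```bash
ls; mkdir -p pics; python3 - <<'E'
from station import *
import cv2,numpy as np
print(get_obs()); print(grasp_offset() if callable(grasp_offset) else grasp_offset)
for n in ("scene","top"):
    p,d=get_image(n); cv2.imwrite(f"pics/{n}0.png",p[:,:,::-1]); np.save(f"pics/{n}0.npy",d); print(n,camera_model(n))
E
```

```text
pics
{'t': 0.0, 'q': array([ 9.96972904e-01,  5.33704075e-02,  1.61431101e+00,  4.04069018e-05,
        1.47597323e+00, -1.19008448e-01]), 'dq': array([ 2.78684048e-05,  6.39202768e-05, -1.40844219e-03, -7.00602497e-04,
        9.67326997e-05, -5.16149135e-05]), 'effort': array([-1.42253306e-03, -3.93701863e+01, -3.70166302e+01, -1.82807971e-04,
        7.10061882e-03,  3.14118302e-05]), 'tool_pos': array([0.27421436, 0.56094093, 0.23004445]), 'tool_rot': array([ 0.35516841,  1.54195245, -0.35821529]), 'contact_force': array([-0.17599137,  0.20018562, -0.49234577]), 'wrist_torque': array([-0.00601521,  0.02226699,  0.0055047 ]), 'opening': 0.08553450340064725}
0.0187
scene {'fx': 443.17975536919306, 'fy': 443.17975536919306, 'cx': 285.01980721856063, 'cy': 211.86491380637756, 'xyz': array([ 1.10034987, -0.11743842,  0.96151799]), 'attitude': array([-2.13704314, -1.58432552,  0.47190369])}
top {'fx': 388.4459597772077, 'fy': 388.4459597772077, 'cx': 275.0347490907538, 'cy': 206.543903043933, 'xyz': array([0.51859005, 0.01950919, 1.0321772 ]), 'attitude': array([-2.22969021,  2.168394  , -0.10223498])}
```

View pics/scene0.png

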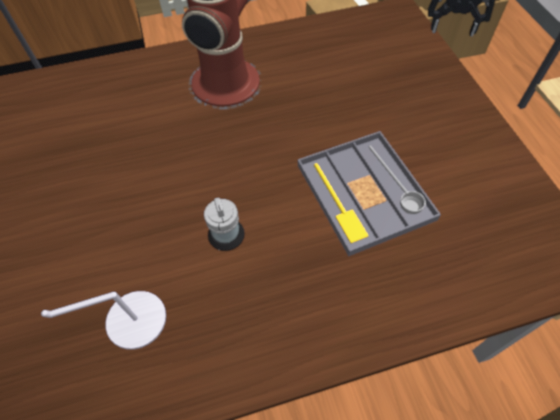

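View pics/top0.png

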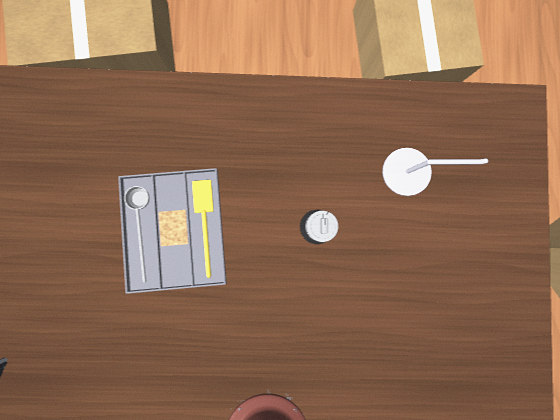

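The top view shows the mill at about (321,226), the pad in the middle compartment at (173,228), the spatula on the right, the ladle on the left and the roll holder at (407,172). The arm is out of view.

```bash
cat > h.py <<'E'
import numpy as np,cv2
from scipy.spatial.transform import Rotation as R
from station import *
def cloud(m,d):
    v,u=np.mgrid[0:d.shape[0],0:d.shape[1]]
    P=np.stack([(u-m['cx'])/m['fx']*d,(v-m['cy'])/m['fy']*d,d],-1)
    return P@R.from_rotvec(m['attitude']).as_matrix().T+m['xyz']
def onplane(m,uv,z):
    uv=np.atleast_2d(uv).astype(float)
    r=np.c_[(uv[:,0]-m['cx'])/m['fx'],(uv[:,1]-m['cy'])/m['fy'],np.ones(len(uv))]@R.from_rotvec(m['attitude']).as_matrix().T
    return m['xyz']+r*((z-m['xyz'][2])/r[:,2])[:,None]
def proj(m,P):
    p=(np.atleast_2d(P)-m['xyz'])@R.from_rotvec(m['attitude']).as_matrix()
    return np.c_[m['fx']*p[:,0]/p[:,2]+m['cx'],m['fy']*p[:,1]/p[:,2]+m['cy']]
E
python3 - <<'E'
from h import *
for n,c in (("top",(290,195,60,60)),("top",(110,160,125,140)),("scene",(190,185,65,70))):
    m=camera_model(n);d=np.load(f"pics/{n}0.npy");P=cloud(m,d);p=cv2.imread(f"pics/{n}0.png")
    x,y,w,h=c; cv2.imwrite(f"pics/c_{n}{x}.png",cv2.resize(p[y:y+h,x:x+w],None,fx=560/h,fy=560/h,interpolation=cv2.INTER_CUBIC)[:, :800])
    if n=="top":
        for lo,hi in((.095,.115),(.13,.15)):
            s=(P[...,2]>lo)&(P[...,2]<hi); s[:,:290]=0;s[:,360:]=0
            q=P[s]; print(lo,len(q),q.mean(0) if len(q) else 0, q.min(0),q.max(0))
        hsv=cv2.cvtColor(p,cv2.COLOR_BGR2HSV); 
        print(P[150,60],P[228,173])
m=camera_model("top")
print("mill",onplane(m,[(321,226)],.104)); print("pad corners",onplane(m,[(158,211),(186,210),(188,244),(160,246)],.0085))
E
```

```text
0.095 673 [ 0.53847986 -0.11669725  0.10782451] [ 0.50219641 -0.15598669  0.09726483] [ 0.57668025 -0.08086672  0.11476226]
0.13 92 [ 0.53841449 -0.11756601  0.14039884] [ 0.52141868 -0.12397249  0.13634051] [ 0.55623855 -0.11137208  0.14398533]
[7.22375676e-01 5.67932733e-01 6.58051563e-04] [0.52427684 0.26028946 0.00547501]
0.095 673 [ 0.53847986 -0.11669725  0.10782451] [ 0.50219641 -0.15598669  0.09726483] [ 0.57668025 -0.08086672  0.11476226]
0.13 92 [ 0.53841449 -0.11756601  0.14039884] [ 0.52141868 -0.12397249  0.13634051] [ 0.55623855 -0.11137208  0.14398533]
[7.22375676e-01 5.67932733e-01 6.58051563e-04] [0.52427684 0.26028946 0.00547501]
mill [[ 0.53812379 -0.11463624  0.104     ]]
pad corners [[0.56762045 0.30057607 0.0085    ]
 [0.57232179 0.22779269 0.0085    ]
 [0.48366064 0.21884847 0.0085    ]
 [0.47657732 0.29111677 0.0085    ]]
```

View pics/c_top290.png

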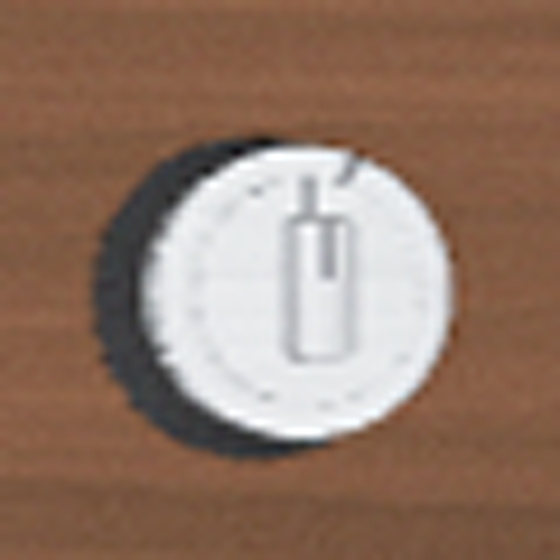

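View pics/c_top110.png

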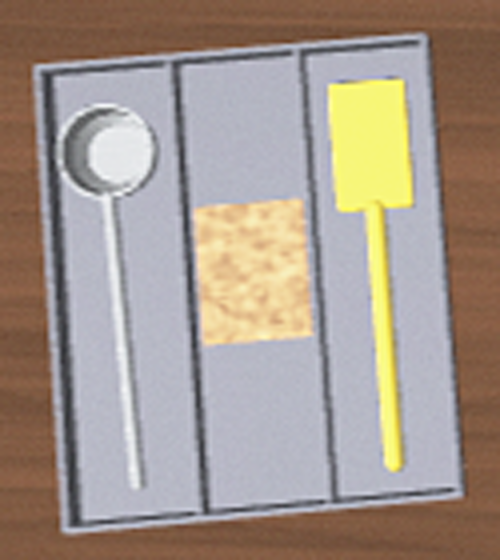

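```bash
python3 - <<'E'
from h import *
o=get_obs();M=R.from_rotvec(o['tool_rot']).as_matrix();print(M.round(3),"jaw yaw",np.degrees(np.arctan2(M[1,1],M[0,1])))
m=camera_model("wrist");print(m, "cam in tool",M.T@(m['xyz']-o['tool_pos']),M.T@R.from_rotvec(m['attitude']).as_matrix())
E
```

```text
[[-0.001  0.439  0.898]
 [-0.002  0.898 -0.439]
 [-1.    -0.002 -0.   ]] jaw yaw 63.93886958293146
{'fx': 315.6697564691005, 'fy': 315.6697564691005, 'cx': 279.6022179849345, 'cy': 213.27528766491145, 'xyz': array([0.20914016, 0.59168581, 0.37372451]), 'attitude': array([2.45013776, 1.52971196, 0.22015959])} cam in tool [-0.14353367 -0.00129711 -0.07201191] [[-5.74279076e-04 -2.84262004e-01  9.58746465e-01]
 [ 9.99999829e-01 -5.70594939e-05  5.82071645e-04]
 [-1.10755264e-04  9.58746635e-01  2.84261988e-01]]
```

```bash
python3 -m crank '[[[0.013,-0.034,0,1.3],[0.026,-0.068,0,2.6],[0.039,-0.102,0,3.9],[0.053,-0.136,0,5.2],[0.066,-0.170,0,6.5]]]' 
python3 -m crank '[[[0.013,-0.034,0,1.3],[0.026,-0.068,0,2.6],[0.039,-0.102,0,3.9],[0.053,-0.136,0,5.2],[0.066,-0.170,0,6.5]]]'
python3 -m crank '[[[0.013,-0.034,0,1.3],[0.026,-0.068,0,2.6],[0.039,-0.102,0,3.9],[0.053,-0.136,0,5.2],[0.066,-0.170,0,6.5]]]'
python3 -m crank '[[[0.013,-0.034,0,1.3],[0.026,-0.068,0,2.6],[0.039,-0.102,0,3.9],[0.053,-0.136,0,5.2],[0.066,-0.168,0,6.5]]]'
python3 -m crank '[[[0,0,0,0],[0,0,0,0]]]'
python3 - <<'E'
from h import *
m=camera_model("wrist");p,d=get_image("wrist");cv2.imwrite("pics/w1.png",p[:,:,::-1]);np.save("pics/w1.npy",d)
import pickle;pickle.dump(m,open("pics/w1.pkl","wb"))
o=get_obs();M=R.from_rotvec(o['tool_rot']).as_matrix();print(o['tool_pos'],"jaw yaw",np.degrees(np.arctan2(M[1,1],M[0,1])))
P=cloud(m,d)
for lo,hi in((.095,.106),(.107,.115),(.13,.15)):
    s=(P[...,2]>lo)&(P[...,2]<hi)&(np.hypot(P[...,0]-.538,P[...,1]+.117)<.045)
    q=P[s];print(lo,len(q),q.mean(0),q.min(0),q.max(0))
E
```

```text
t: 0.52
tool_pos: [0.3406, 0.3898, 0.2306]
tool_rot: [0.266, 1.555, -0.267]
contact_force: [0.9, -0.2, 0.8]
opening: 0.0852
t: 0.93
tool_pos: [0.4066, 0.2197, 0.2309]
tool_rot: [0.178, 1.564, -0.178]
contact_force: [0.6, 0.2, -0.0]
opening: 0.0855
t: 1.35
tool_pos: [0.4726, 0.0496, 0.2309]
tool_rot: [0.089, 1.569, -0.089]
contact_force: [0.7, 0.8, -0.1]
opening: 0.0853
t: 1.77
tool_pos: [0.5386, -0.1185, 0.2307]
tool_rot: [0.001, 1.571, -0.0]
contact_force: [0.3, 0.7, 0.0]
opening: 0.0854
t: 1.93
tool_pos: [0.5384, -0.1179, 0.2304]
tool_rot: [0.004, 1.572, -0.002]
contact_force: [0.3, 0.6, -0.4]
opening: 0.0855
[ 0.5381818  -0.11673463  0.23056108] jaw yaw 89.86636819344443
0.095 2050 [ 0.53306143 -0.11905699  0.10464488] [ 0.50084132 -0.15604245  0.09506505] [ 0.57613422 -0.08133998  0.10599995]
0.107 2492 [ 0.53550674 -0.11885196  0.11101202] [ 0.51015465 -0.15356402  0.10700926] [ 0.57384228 -0.08928459  0.11465272]
0.13 799 [ 0.5367485  -0.11891666  0.14028005] [ 0.52038015 -0.12576454  0.13014054] [ 0.55589488 -0.11156938  0.14295519]
```

View pics/w1.png

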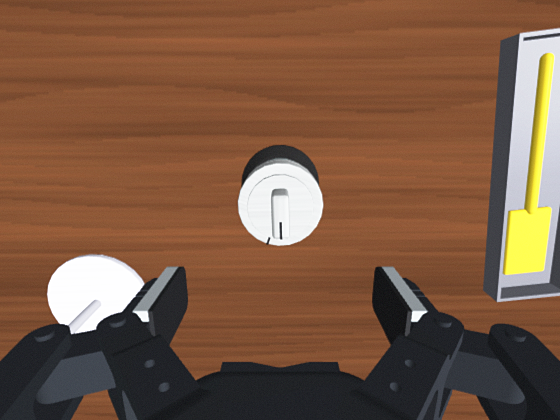

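The wrist view shows the mill at about (281,204), the cap line at (281,232) and the collar line at (269,240). The fingers are on either side, below.

```bash
python3 - <<'E'
from h import *
import pickle
m=pickle.load(open("pics/w1.pkl","rb"));d=np.load("pics/w1.npy");p=cv2.imread("pics/w1.png")
c=cv2.resize(p[150:255,230:335],None,fx=5.6,fy=5.6,interpolation=cv2.INTER_CUBIC);cv2.imwrite("pics/w1c.png",c)
P=cloud(m,d)
def fit(z0,z1,r0,r1,k=0):
    # mask of plane, outer contour -> circle
    s=((P[...,2]>z0)&(np.hypot(P[...,0]-.538,P[...,1]+.118)<.05)).astype(np.uint8)
    cs,_=cv2.findContours(s,cv2.RETR_EXTERNAL,cv2.CHAIN_APPROX_NONE);c=max(cs,key=cv2.contourArea)[:,0]
    return c
c=fit(.136,0,0,0);q=onplane(m,c,.140)[:,:2]
print("bar",cv2.minAreaRect(q.astype(np.float32)*1000))
for n in("top",):
    mt=camera_model(n);dt=np.load("pics/top0.npy");Pt=cloud(mt,dt)
    s=((Pt[...,2]>.130)&(np.hypot(Pt[...,0]-.538,Pt[...,1]+.118)<.05)).astype(np.uint8)
    cs,_=cv2.findContours(s,cv2.RETR_EXTERNAL,cv2.CHAIN_APPROX_NONE);c=max(cs,key=cv2.contourArea)[:,0]
    print("bar top",cv2.minAreaRect(onplane(mt,c,.14)[:,:2].astype(np.float32)*1000))
# collar outline from color: white pixels
s=((P[...,2]>.085)&(np.hypot(P[...,0]-.538,P[...,1]+.118)<.05)).astype(np.uint8)
cs,_=cv2.findContours(s,cv2.RETR_EXTERNAL,cv2.CHAIN_APPROX_NONE);c=max(cs,key=cv2.contourArea)[:,0]
c=c[c[:,1]>205]; q=onplane(m,c,.104)[:,:2]
A=np.c_[2*q,np.ones(len(q))];x=np.linalg.lstsq(A,(q**2).sum(1),rcond=None)[0];print("collar",x[:2],np.sqrt(x[2]+x[:2]@x[:2]))
E
```

```text
bar ((660.4697875976562, -118.75590515136719), (312.19598388671875, 159.73777770996094), 89.70043182373047)
bar top ((538.7730102539062, -117.50464630126953), (34.591800689697266, 11.572259902954102), 1.0798295736312866)
collar [ 0.70215718 -0.11779761] 0.13229950857554987
```

View pics/w1c.png

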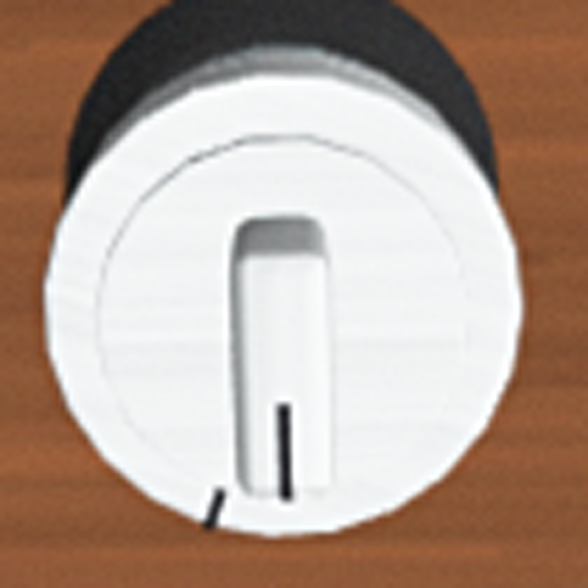

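```bash
python3 - <<'E'
from h import *
import pickle
m=pickle.load(open("pics/w1.pkl","rb"))
f=lambda a:(np.array(a,float)+.5)/5.6-.5+[230,150]
t=onplane(m,f([(240,252),(325,252),(330,492),(248,492)]),.140);print("bar top corners",t.round(4),t.mean(0))
l=onplane(m,f([(284,404),(288,500)]),.140);print("capline",l.round(4),np.degrees(np.arctan2(*(l[1]-l[0])[[1,0]])))
l=onplane(m,f([(222,490),(208,528)]),.104);print("colline",l.round(4),np.degrees(np.arctan2(*(l[1]-l[0])[[1,0]])))
q=onplane(m,f([(45,310),(523,310),(284,535),(100,465),(458,475),(62,200),(505,200),(190,93),(390,93)]),.104)[:,:2]
A=np.c_[2*q,np.ones(len(q))];x=np.linalg.lstsq(A,(q**2).sum(1),rcond=None)[0];print("collar",x[:2],np.sqrt(x[2]+x[:2]@x[:2]))
q=onplane(m,f([(95,315),(470,315),(284,133),(150,190),(420,190),(120,410)]),.110)[:,:2]
A=np.c_[2*q,np.ones(len(q))];x2=np.linalg.lstsq(A,(q**2).sum(1),rcond=None)[0];print("flange",x2[:2],np.sqrt(x2[2]+x2[:2]@x2[:2]))
print("collar line ang from centre",np.degrees(np.arctan2(*(l.mean(0)[:2]-x[:2])[::-1])))
for z in(.106,.110): print(z)
mt=camera_model("top");g=lambda a:(np.array(a,float)+.5)*60/560-.5+[290,195]
tt=onplane(mt,g([(288,213),(350,213),(352,360),(290,360)]),.140);print("top bar",tt.mean(0))
l=onplane(mt,g([(345,183),(357,155)]),.104);print(l)
q=onplane(mt,g([(140,290),(452,290),(300,145),(300,438),(400,185),(195,395),(405,395)]),.104)[:,:2]
A=np.c_[2*q,np.ones(len(q))];x=np.linalg.lstsq(A,(q**2).sum(1),rcond=None)[0];print("collar top",x[:2],np.sqrt(x[2]+x[:2]@x[:2]))
E
```

```text
bar top corners [[ 0.5203 -0.1244  0.14  ]
 [ 0.5203 -0.1128  0.14  ]
 [ 0.555  -0.112   0.14  ]
 [ 0.555  -0.1236  0.14  ]] [ 0.5376466  -0.11818547  0.14      ]
capline [[ 0.542  -0.1185  0.14  ]
 [ 0.5562 -0.1179  0.14  ]] 2.0836338787134756
colline [[ 0.5683 -0.1285  0.104 ]
 [ 0.5749 -0.1309  0.104 ]] -19.760248858485085
collar [ 0.53872689 -0.11829681] 0.038405352617560305
flange [ 0.53827569 -0.11850845] 0.029156633193698444
collar line ang from centre -19.13780959238483
0.106
0.11
top bar [ 0.53929582 -0.1159605   0.14      ]
[[ 0.56687833 -0.12738525  0.104     ]
 [ 0.57417904 -0.13035445  0.104     ]]
collar top [ 0.5389911 -0.1154453] 0.03854947088910761
```

```bash
python3 -m crank '[[[-0.0005,-0.0005,-0.02,1],[-0.001,-0.001,-0.04,2],[-0.001,-0.001,-0.06,2],[-0.001,-0.001,-0.075,2],[-0.001,-0.001,-0.075,2]]]' 0.6 25
python3 - <<'E'
from h import *
m=camera_model("wrist");p,d=get_image("wrist");cv2.imwrite("pics/w2.png",p[:,:,::-1]);np.save("pics/w2.npy",d)
import pickle;pickle.dump(m,open("pics/w2.pkl","wb"))
c=cv2.resize(p[170:340,180:380,::-1],None,fx=3.5,fy=3.5,interpolation=cv2.INTER_CUBIC);cv2.imwrite("pics/w2c.png",c)
o=get_obs();M=R.from_rotvec(o['tool_rot']).as_matrix();print(o['tool_pos'],"jaw yaw",np.degrees(np.arctan2(M[1,1],M[0,1])),o['contact_force'])
print("tcp proj",proj(m,o['tool_pos']))
E
```

```text
t: 2.4
tool_pos: [0.5347, -0.1151, 0.152]
tool_rot: [-0.026, 1.578, 0.03]
contact_force: [0.1, 0.8, 0.3]
opening: 0.0511
[ 0.53580144 -0.11567612  0.1541697 ] jaw yaw 92.03749109593859 [-1.08771595  0.13884741  1.02164022]
tcp proj [[280.78460896 274.78449486]]
```

View pics/w2.png

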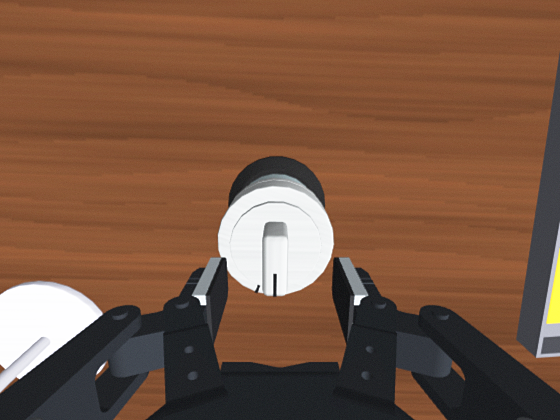

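View pics/w2c.png

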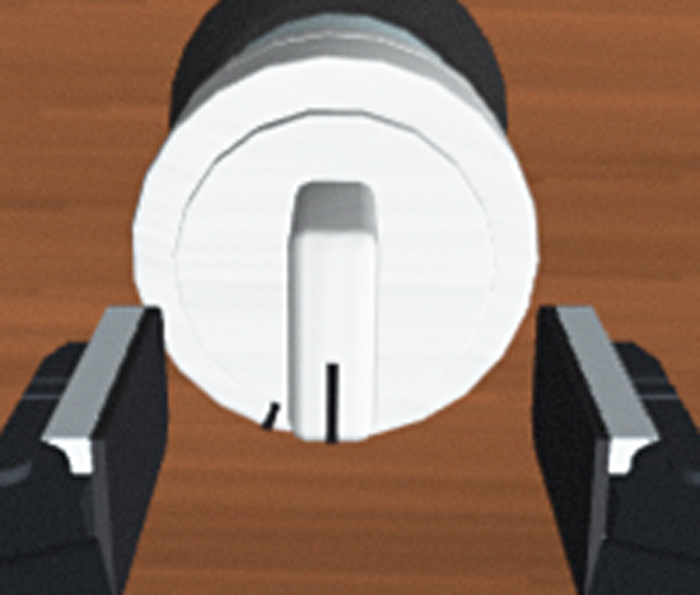

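```bash
python3 -m crank '[[[0,0,0,0],[0,0,0,0]]]'
cat >> h.py <<'E'
def bar(m,uv,z): 
    t=onplane(m,uv,z);return t.mean(0)
E
python3 - <<'E'
from h import *
import pickle
T=[]
for i in range(3):
    o=get_obs();m=camera_model("wrist");p,d=get_image("wrist")
    M=R.from_rotvec(o['tool_rot']).as_matrix()
    print(o['t'],o['tool_pos'],m['xyz'],M.T@(m['xyz']-o['tool_pos']),np.degrees(np.arctan2(M[1,1],M[0,1])))
cv2.imwrite("pics/w3.png",p[:,:,::-1]);pickle.dump(m,open("pics/w3.pkl","wb"))
c=cv2.resize(p[170:340,180:380,::-1],None,fx=3.5,fy=3.5,interpolation=cv2.INTER_CUBIC);cv2.imwrite("pics/w3c.png",c)
E
```

```text
t: 2.62
tool_pos: [0.5383, -0.1172, 0.158]
tool_rot: [-0.028, 1.568, 0.027]
contact_force: [-0.7, -0.1, -0.1]
opening: 0.0513
2.6167 [ 0.53833078 -0.11722902  0.15802554] [ 0.46544482 -0.12084026  0.30140342] [-0.14355522 -0.00120961 -0.07261581] 91.99417632002533
2.6667 [ 0.53844458 -0.11741303  0.15817027] [ 0.46551816 -0.12101249  0.30152187] [-0.14355049 -0.00122904 -0.07261298] 91.97954929802059
2.7167 [ 0.53840635 -0.11756041  0.15805061] [ 0.46550045 -0.12113008  0.30143043] [-0.14356863 -0.00121376 -0.07261103] 91.96474013156693
```

View pics/w3c.png

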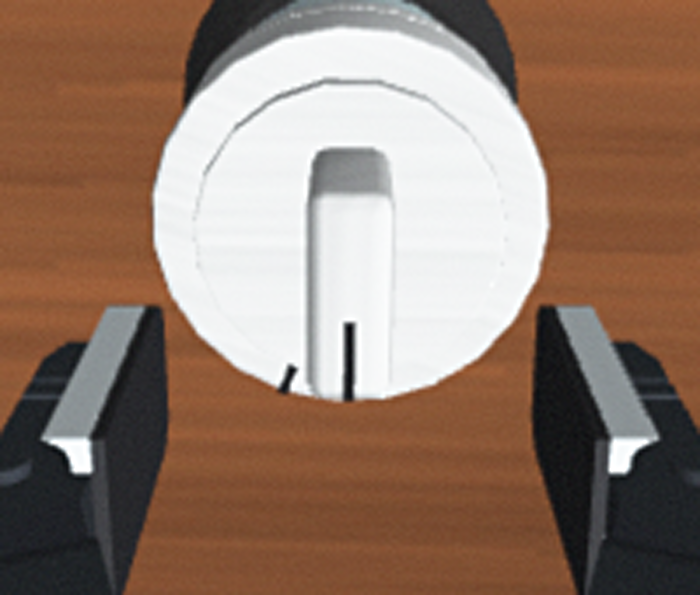

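```bash
python3 - <<'E'
from h import *
import pickle
m=pickle.load(open("pics/w3.pkl","rb"))
f=lambda a:(np.array(a,float)+.5)/3.5-.5+[180,170]
t=onplane(m,f([(313,193),(389,193),(393,400),(318,400)]),.140);print(t.round(4),t.mean(0))
l=onplane(m,f([(349,322),(348,400)]),.140);print(np.degrees(np.arctan2(*(l[1]-l[0])[[1,0]])))
q=onplane(m,f([(153,220),(548,220),(350,401),(200,340),(500,340),(190,120),(510,120),(350,27)]),.104)[:,:2]
A=np.c_[2*q,np.ones(len(q))];x=np.linalg.lstsq(A,(q**2).sum(1),rcond=None)[0];print("collar",x[:2],np.sqrt(x[2]+x[:2]@x[:2]))
q=onplane(m,f([(195,220),(504,220),(350,79),(235,125),(465,125),(225,310),(475,310)]),.110)[:,:2]
A=np.c_[2*q,np.ones(len(q))];x2=np.linalg.lstsq(A,(q**2).sum(1),rcond=None)[0];print("flange",x2[:2],np.sqrt(x2[2]+x2[:2]@x2[:2]))
l=onplane(m,f([(293,366),(284,392)]),.104);print("colline",np.degrees(np.arctan2(*(l.mean(0)[:2]-x[:2])[::-1])),np.degrees(np.arctan2(*(l[1]-l[0])[[1,0]])))
E
```

```text
[[ 0.5205 -0.1251  0.14  ]
 [ 0.5201 -0.1133  0.14  ]
 [ 0.5558 -0.1111  0.14  ]
 [ 0.5562 -0.1234  0.14  ]] [ 0.53815028 -0.11821134  0.14      ]
1.2857329830311526
collar [ 0.53945456 -0.11868062] 0.03736468590742394
flange [ 0.53763098 -0.11882118] 0.028614513300127955
colline -18.92802463800601 -16.145916883080282
```

```bash
python3 -m crank '[[[0,-0.0005,-0.012,0],[0,-0.0005,-0.024,0],[0,-0.0005,-0.036,0],[0,-0.0005,-0.0445,0],[0,-0.0005,-0.0445,0]]]' 
python3 -m crank '[[[0,0,0,0],[0,0,0,0],[0,0,0,0],[0,0,0,0],[0,0,0,0]]]' 0.3
python3 -m crank '[[[0,0,0,0],[0,0,0,0],[0,0,0,0],[0,0,0,0],[0,0,0,0]]]' 0 22
```

```text
t: 3.18
tool_pos: [0.5353, -0.1173, 0.1079]
tool_rot: [-0.025, 1.577, 0.028]
contact_force: [-0.0, 0.2, 0.3]
opening: 0.0516
t: 3.6
tool_pos: [0.538, -0.1182, 0.1125]
tool_rot: [-0.027, 1.569, 0.026]
contact_force: [0.3, 0.7, 0.4]
opening: 0.0257
t: 4.02
tool_pos: [0.5379, -0.1182, 0.1123]
tool_rot: [-0.027, 1.57, 0.026]
contact_force: [-0.1, -0.5, 3.6]
opening: 0.0135
```

```bash
cat > st.py <<'E'
from h import *
o=get_obs();M=R.from_rotvec(o['tool_rot']).as_matrix()
print("S",round(o['t'],2),(o['tool_pos']*1000).round(1),"yaw",np.degrees(np.arctan2(M[1,1],M[0,1])).round(2),"F",o['contact_force'].round(1),"T",o['wrist_torque'].round(2),o['opening'].round(4))
E
python3 -m crank '[[[0,0,0.0005,0],[0,0,0.0005,0],[0,0,0.0005,0]]]' >/dev/null; python3 st.py
python3 -m crank '[[[0.001,0,0,0],[0.001,0,0,0],[0.001,0,0,0]]]' >/dev/null; python3 st.py
python3 -m crank '[[[0.001,0,0,0],[0.001,0,0,0],[0.001,0,0,0]]]' >/dev/null; python3 st.py
```

```text
Traceback (most recent call last):
  File "st.py", line 3, in <module>
    print("S",round(o['t'],2),(o['tool_pos']*1000).round(1),"yaw",np.degrees(np.arctan2(M[1,1],M[0,1])).round(2),"F",o['contact_force'].round(1),"T",o['wrist_torque'].round(2),o['opening'].round(4))
                                                                                                                                                                                ^^^^^^^^^^^^^^^^^^
AttributeError: 'float' object has no attribute 'round'
Traceback (most recent call last):
  File "st.py", line 3, in <module>
    print("S",round(o['t'],2),(o['tool_pos']*1000).round(1),"yaw",np.degrees(np.arctan2(M[1,1],M[0,1])).round(2),"F",o['contact_force'].round(1),"T",o['wrist_torque'].round(2),o['opening'].round(4))
                                                                                                                                                                                ^^^^^^^^^^^^^^^^^^
AttributeError: 'float' object has no attribute 'round'
Traceback (most recent call last):
  File "st.py", line 3, in <module>
    print("S",round(o['t'],2),(o['tool_pos']*1000).round(1),"yaw",np.degrees(np.arctan2(M[1,1],M[0,1])).round(2),"F",o['contact_force'].round(1),"T",o['wrist_torque'].round(2),o['opening'].round(4))
                                                                                                                                                                                ^^^^^^^^^^^^^^^^^^
AttributeError: 'float' object has no attribute 'round'
```

```bash
sed -i "s/o\['opening'\].round(4)/round(float(o['opening']),4)/" st.py
python3 st.py
python3 -m crank '[[[0.001,0,0,0],[0.001,0,0,0],[0.001,0,0,0]]]' >/dev/null; python3 st.py
```

```text
S 4.77 [ 539.5 -118.1  112.4] yaw 91.94 F [-3.5 -0.6  3.6] T [-0.08  0.53 -0.03] 0.0136
S 5.02 [ 540.3 -118.1  112.4] yaw 91.94 F [-3.8 -0.2  4.9] T [-0.05  0.64 -0.01] 0.0136
```

```bash

python3 -m crank '[[[0,0,0.001,0],[0,0,0.001,0],[0,0,0.001,0]]]' >/dev/null; python3 st.py
python3 -m crank '[[[0.001,0,0,0],[0.001,0,0,0],[0.001,0,0,0]]]' >/dev/null; python3 st.py
```

```text
S 5.27 [ 540.3 -117.9  112.5] yaw 91.94 F [-0.9 -1.1 -0.3] T [-0.06  0.17 -0.03] 0.0138
S 5.52 [ 540.5 -117.9  112.5] yaw 91.95 F [-5.  -0.5 -0.5] T [-0.07  0.98 -0.03] 0.0137
```

```bash

python3 -m crank '[[[-0.002,0,0,0],[-0.004,0,0,0],[-0.004,0,0,0]]]' >/dev/null; python3 st.py
python3 -m crank '[[[-0.001,0,0,0],[-0.001,0,0,0],[-0.001,0,0,0]]]' >/dev/null; python3 st.py
python3 -m crank '[[[-0.001,0,0,0],[-0.001,0,0,0],[-0.001,0,0,0]]]' >/dev/null; python3 st.py
```

```text
S 5.77 [ 537.9 -118.   113.5] yaw 91.94 F [ 1.   0.6 -0.9] T [ 0.06  0.01 -0.02] 0.0138
S 6.02 [ 536.8 -118.   113.5] yaw 91.94 F [ 0.2  0.6 -1.1] T [-0.01  0.01 -0.01] 0.014
S 6.27 [ 535.6 -118.   113.3] yaw 91.94 F [ 1.   0.4 -1.8] T [-0.02  0.03 -0.04] 0.0139
```

```bash

python3 -m crank '[[[-0.001,0,0,0],[-0.001,0,0,0],[-0.001,0,0,0]]]' >/dev/null; python3 st.py
python3 -m crank '[[[-0.001,0,0,0],[-0.001,0,0,0],[-0.001,0,0,0]]]' >/dev/null; python3 st.py
```

```text
S 6.52 [ 535.2 -118.1  113.5] yaw 91.94 F [ 2.  -0.2 -2.2] T [ 0.   -0.62  0.02] 0.0136
S 6.77 [ 534.7 -118.1  113.7] yaw 91.94 F [ 5.6 -0.2 -3.6] T [ 0.05 -1.15  0.04] 0.0137
```

```bash

python3 -m crank '[[[0.002,0.001,0,0],[0.004,0.0015,0,0],[0.004,0.0015,0,0]]]' >/dev/null; python3 st.py
python3 -m crank '[[[0,0.001,0,0],[0,0.001,0,0],[0,0.001,0,0]]]' >/dev/null; python3 st.py
python3 -m crank '[[[0,0.001,0,0],[0,0.001,0,0],[0,0.001,0,0]]]' >/dev/null; python3 st.py
```

```text
S 7.02 [ 537.3 -116.4  113.1] yaw 91.95 F [-0.7 -0.  -0.5] T [-0.01 -0.01 -0.03] 0.0137
S 7.27 [ 537.3 -115.5  113.1] yaw 91.95 F [ 1.2  0.5 -1. ] T [-0.01  0.01  0.04] 0.0139
S 7.52 [ 537.4 -115.1  113.3] yaw 91.94 F [ 0.1 -2.4 -2. ] T [-0.56  0.06 -0.  ] 0.0135
```

```bash

python3 -m crank '[[[0,-0.002,0,0],[0,-0.0045,0,0],[0,-0.0045,0,0],[0,-0.0045,0,0]]]' >/dev/null; python3 st.py
python3 -m crank '[[[0,-0.001,0,0],[0,-0.001,0,0],[0,-0.001,0,0]]]' >/dev/null; python3 st.py
python3 -m crank '[[[0,-0.001,0,0],[0,-0.001,0,0],[0,-0.001,0,0]]]' >/dev/null; python3 st.py
```

```text
S 7.85 [ 537.6 -119.   113.4] yaw 91.93 F [ 0.5 -0.6 -1.4] T [0.03 0.02 0.01] 0.014
S 8.1 [ 537.6 -120.   113.3] yaw 91.94 F [ 0.3  0.4 -1.3] T [-0.02 -0.    0.  ] 0.0137
S 8.35 [ 537.5 -120.4  113.3] yaw 91.94 F [-0.5  4.2  0.1] T [ 0.66  0.02 -0.01] 0.014
```

```bash

python3 -m crank '[[[0.0004,0.0032,0,0],[0.0004,0.0032,0,-3],[0.0004,0.0032,0,-6],[0.0004,0.0032,0,-9],[0.0004,0.0032,0,-12]]]' >/dev/null; python3 st.py
python3 -m crank '[[[0,0,0,-3],[0,0,0,-6],[0,0,0,-9],[0,0,0,-9],[0,0,0,-9]]]' >/dev/null; python3 st.py
python3 - <<'E'
from h import *
import pickle
m=camera_model("wrist");p,d=get_image("wrist");cv2.imwrite("pics/w4.png",p[:,:,::-1]);pickle.dump(m,open("pics/w4.pkl","wb"))
c=cv2.resize(p[170:340,180:380,::-1],None,fx=3.5,fy=3.5,interpolation=cv2.INTER_CUBIC);cv2.imwrite("pics/w4c.png",c)
E
```

```text
S 8.77 [ 538.  -118.2  113.3] yaw 79.8 F [ 0.2  0.2 -1.1] T [-0.01  0.01 -0.04] 0.0137
S 9.18 [ 538.  -118.1  113.3] yaw 71.02 F [ 0.4  0.4 -0.9] T [ 0.01  0.01 -0.03] 0.0135
```

View pics/w4c.png

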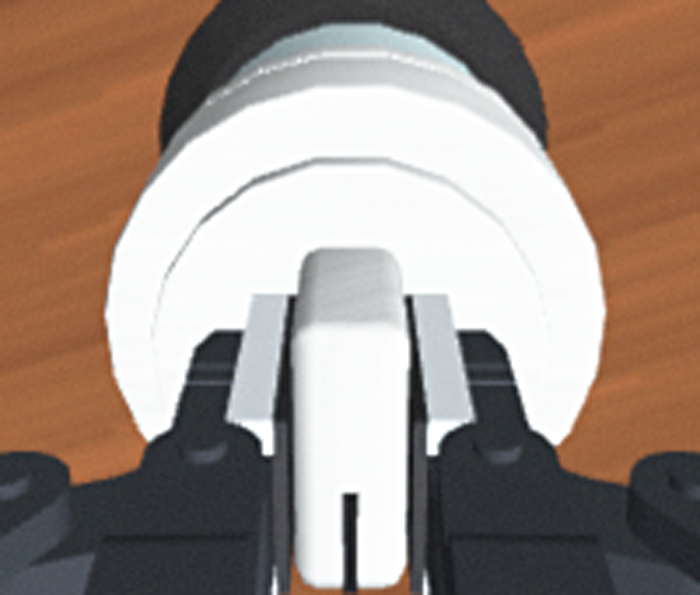

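The wrist view shows the bar held centrally between the pads at about (350,400) in the crop. The collar line is now hidden below the bar, and the gripped cap yaw of about -19° is line-on-line.

```bash

python3 -m crank '[[[0,0.0003,0,-3],[0,0.0003,0,-6],[0,0.0003,0,-9],[0,0.0003,0,-12],[0,0.0003,0,-12]]]' >/dev/null; python3 st.py
python3 -m crank '[[[0,0,0.002,0],[0,0,0.004,0],[0,0,0.005,0],[0,0,0.005,0]]]' >/dev/null; python3 st.py
python3 -m crank '[[[0,0,-0.003,0],[0,0,-0.005,0],[0,0,-0.005,-2],[0,0,-0.005,-5],[0,0,-0.005,-5]]]' >/dev/null; python3 st.py
```

```text
S 9.65 [ 538.  -117.7  113.3] yaw 58.94 F [ 0.4 -0.7  0.1] T [-0.01 -0.01 -0.01] 0.0133
S 9.98 [ 537.2 -117.4  116.9] yaw 58.98 F [ 0.7 -0.6 -9.6] T [-0.22 -0.4  -0.07] 0.0138
S 10.4 [ 538.6 -117.7  114.3] yaw 53.91 F [-0.3 -0.2  0.1] T [ 0.02 -0.    0.04] 0.0135
```

```bash

python3 -m crank '[[[0,0,0.002,0],[0,0,0.004,0],[0,0,0.005,0],[0,0,0.005,0]]]' >/dev/null; python3 st.py
python3 -m crank '[[[0,0,-0.003,0],[0,0,-0.005,0],[0,0,-0.005,-2],[0,0,-0.005,-5],[0,0,-0.005,-5]]]' >/dev/null; python3 st.py
python3 -m crank '[[[0,0,0.002,0],[0,0,0.004,0],[0,0,0.005,0],[0,0,0.005,0]]]' >/dev/null; python3 st.py
```

```text
S 10.73 [ 538.4 -117.7  119. ] yaw 53.97 F [-0.3 -0.7 -0.8] T [ 0.05 -0.    0.04] 0.0136
S 11.15 [ 537.8 -117.3  112.8] yaw 48.9 F [ 0.7  0.4 -1.8] T [ 0.02 -0.17  0.03] 0.0134
S 11.48 [ 538.1 -117.6  118.8] yaw 48.97 F [ 0.6  0.5 -0.4] T [ 0.18 -0.02  0.03] 0.0133
```

```bash

python3 -m crank '[[[0,0,0.001,0],[0,0,0.002,0],[0,0,0.003,0],[0,0,0.003,0]]]' >/dev/null; python3 st.py
python3 - <<'E'
from h import *
p,d=get_image("wrist");cv2.imwrite("pics/w5.png",p[:,:,::-1])
p,d=get_image("scene");cv2.imwrite("pics/s5.png",cv2.resize(p[150:270,160:300,::-1],None,fx=4.5,fy=4.5,interpolation=cv2.INTER_CUBIC))
E
```

```text
S 11.82 [ 538.  -117.6  121.6] yaw 48.94 F [ 1.1  0.9 -1. ] T [ 0.17 -0.07 -0.01] 0.0136
```

View pics/w5.png

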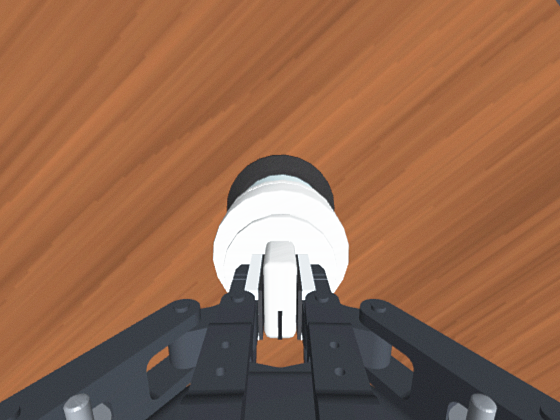

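View pics/s5.png

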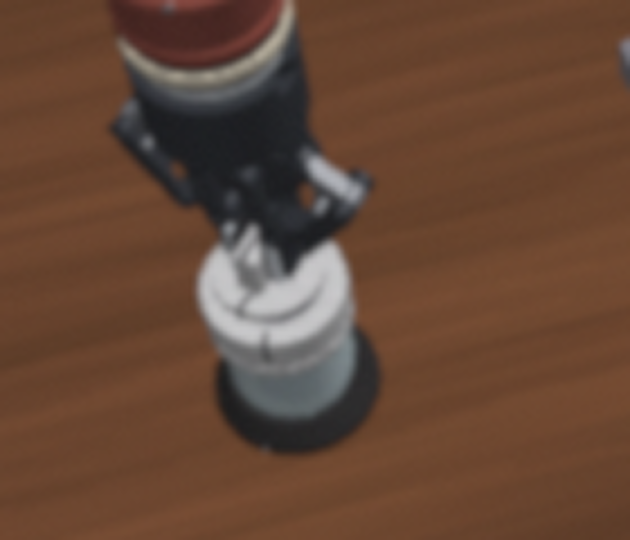

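The cap has let go. It is held square in the pads, and the scene view shows the flange clear of the rim with its line past the collar line.

```bash

python3 -m crank '[[[0,0,0.002,0],[0,0,0.004,0],[0,0,0.006,0],[0,0,0.008,0],[0,0,0.008,0]]]' >/dev/null; python3 st.py
python3 -m crank '[[[0,0,0.003,0],[0,0,0.006,0],[0,0,0.009,0],[0,0,0.012,0],[0,0,0.012,0]]]' >/dev/null; python3 st.py
python3 -m crank '[[[0,0,0.01,0],[0,0,0.02,0],[0,0,0.03,0],[0,0,0.04,0],[0,0,0.04,0]]]' >/dev/null; python3 st.py
```

```text
S 12.33 [ 538.3 -117.8  130.1] yaw 48.94 F [-0.5 -0.2 -1.1] T [-0.01  0.    0.04] 0.0136
S 12.75 [ 538.5 -117.8  142.4] yaw 48.94 F [ 1.1 -0.  -0.7] T [-0.04 -0.05  0.01] 0.0137
S 13.17 [ 539.7 -118.1  185.2] yaw 48.95 F [ 0.6 -0.7 -0.4] T [ 0.02 -0.06 -0.01] 0.0138
```

```bash

python3 -m crank '[[[0,0.01,0,0],[-0.001,0.03,0,0],[-0.002,0.055,0,0],[-0.003,0.08,0,0],[-0.004,0.105,0,0]]]' >/dev/null; python3 st.py
python3 -m crank '[[[-0.001,0.025,0,0],[-0.002,0.05,0,0],[-0.003,0.075,0,0],[-0.004,0.1,0,0],[-0.005,0.125,0,0]]]' >/dev/null; python3 st.py
python3 -m crank '[[[-0.001,0.025,0,0],[-0.002,0.05,0,0],[-0.003,0.07,0,0],[-0.003,0.085,0,0],[-0.003,0.09,0,0]]]' >/dev/null; python3 st.py
python3 -m crank '[[[-0.001,0.015,0,0],[-0.001,0.025,0,0],[-0.001,0.025,0,0],[-0.001,0.025,0,0],[-0.001,0.025,0,0]]]' >/dev/null; python3 st.py
python3 - <<'E'
from h import *
import pickle
m=camera_model("wrist");p,d=get_image("wrist");cv2.imwrite("pics/w6.png",p[:,:,::-1]);pickle.dump(m,open("pics/w6.pkl","wb"));np.save("pics/w6.npy",d)
print(proj(m,onplane(camera_model("top"),[(158,211),(186,210),(188,244),(160,246)],.0085)).round(1))
E
```

```text
S 13.58 [533.2 -10.9 180.5] yaw 48.92 F [-0.7  0.2  0.3] T [-0.03  0.   -0.05] 0.0136
S 14.0 [527.9 114.3 180.5] yaw 48.96 F [ 0.6  0.3 -1.1] T [0.01 0.01 0.01] 0.0135
S 14.42 [524.8 204.9 180.5] yaw 49.09 F [ 0.4 -0.1 -1.1] T [-0.02  0.01  0.06] 0.0136
S 14.83 [524.9 226.9 181.1] yaw 48.92 F [ 0.1  0.5 -0.7] T [ 0.01  0.01 -0.03] 0.0138
[[363.5 177. ]
 [310.8 225.2]
 [247.6 167.5]
 [298.3 112.1]]
```

View pics/w6.png

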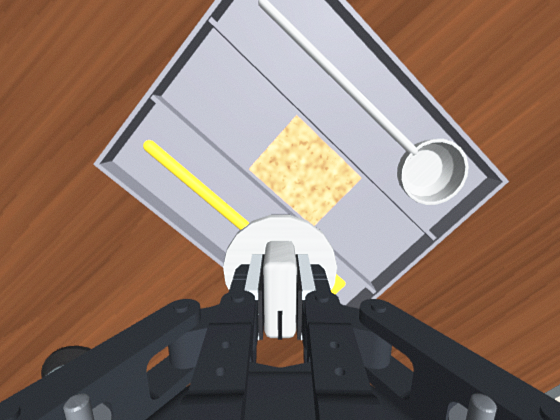

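The pad is seen in the middle compartment with corners near (298,116), (250,167), (361,177) and (316,224). The cap is held square and does not hide the pad.

```bash
python3 - <<'E'
from h import *
import pickle
def seg(p,m,x0,x1,y0,y1,n):
    h=cv2.cvtColor(p,cv2.COLOR_BGR2HSV);s=((h[...,0]>8)&(h[...,0]<25)&(h[...,1]>50)&(h[...,2]>170)).astype(np.uint8)
    k=np.zeros_like(s);k[y0:y1,x0:x1]=1;s=cv2.morphologyEx(s*k,cv2.MORPH_CLOSE,np.ones((3,3)))
    cs,_=cv2.findContours(s,cv2.RETR_EXTERNAL,cv2.CHAIN_APPROX_NONE);c=max(cs,key=cv2.contourArea)[:,0]
    q=onplane(m,c,.0085)[:,:2];r=cv2.minAreaRect((q*1000).astype(np.float32));print(n,r,c.min(0),c.max(0))
seg(cv2.imread("pics/w6.png"),pickle.load(open("pics/w6.pkl","rb")),240,370,105,228,"wrist")
seg(cv2.imread("pics/top0.png"),camera_model("top"),150,195,205,250,"top")
o=get_obs();print(o['tool_pos'])
E
```

```text
wrist ((525.68701171875, 258.5078430175781), (90.67578887939453, 70.37606811523438), 6.531482219696045) [249 115] [360 225]
top ((525.670166015625, 259.9729919433594), (90.36405181884766, 70.9693374633789), 6.232845783233643) [159 210] [187 245]
[0.52496113 0.22672686 0.18114011]
```

```bash

python3 -m crank '[[[0,0.012,0,0],[0.001,0.025,0,0],[0.001,0.032,-0.015,0],[0.001,0.032,-0.04,0],[0.001,0.032,-0.065,0]]]' >/dev/null; python3 st.py
python3 -m crank '[[[0,0,-0.02,0],[0,0,-0.04,0],[0,0,-0.055,0],[0,0,-0.063,0],[0,0,-0.065,0]]]' >/dev/null; python3 st.py
python3 -m crank '[[[0,0,0,0],[0,0,0,0],[0,0,-0.002,0],[0,0,-0.004,0],[0,0,-0.004,0]]]' >/dev/null; python3 st.py
python3 - <<'E'
from h import *
p,d=get_image("wrist");cv2.imwrite("pics/w7.png",p[:,:,::-1])
p,d=get_image("top");cv2.imwrite("pics/t7.png",p[:,:,::-1])
E
```

```text
S 15.3 [527.1 261.2 117.1] yaw 49.0 F [-0.4 -0.3 -1.6] T [ 0.03 -0.01  0.03] 0.0139
S 15.72 [524.7 259.7  49.3] yaw 48.96 F [ 0.2  1.1 -1.5] T [ 0.04 -0.    0.  ] 0.0135
S 16.13 [526.2 259.5  47.7] yaw 48.94 F [-1.4  0.8 -1.1] T [-0.03  0.03 -0.  ] 0.0136
```

View pics/w7.png

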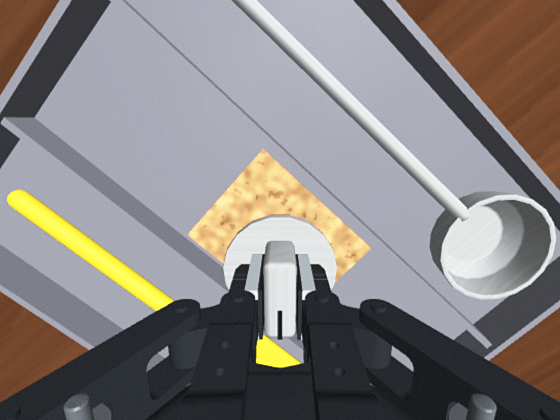

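```bash

python3 -m crank '[[[-0.0005,-0.001,-0.002,0],[-0.0005,-0.001,-0.004,0],[-0.0005,-0.001,-0.006,0],[-0.0005,-0.001,-0.006,0]]]' >/dev/null; python3 st.py
python3 -m crank '[[[0,0,-0.0005,0],[0,0,-0.001,0],[0,0,-0.001,0]]]' >/dev/null; python3 st.py
python3 -m crank '[[[0,0,-0.0005,0],[0,0,-0.001,0],[0,0,-0.001,0]]]' >/dev/null; python3 st.py
```

```text
S 16.57 [525.  258.2  40.6] yaw 48.94 F [-0.3  0.1 -1.7] T [0.03 0.02 0.04] 0.0133
S 16.82 [525.4 258.5  40.2] yaw 48.94 F [-1.1 -0.  -0.8] T [-0.03  0.03 -0.07] 0.0137
S 17.07 [525.4 258.5  39.2] yaw 48.94 F [ 0.4 -0.2 -1.3] T [ 0.06 -0.05 -0.01] 0.0137
```

```bash

python3 -m crank '[[[0,0,-0.0005,0],[0,0,-0.0005,0],[0,0,-0.0005,0]]]' >/dev/null; python3 st.py
python3 -m crank '[[[0,0,-0.0005,0],[0,0,-0.0005,0],[0,0,-0.0005,0]]]' >/dev/null; python3 st.py
python3 -m crank '[[[0,0,-0.0005,0],[0,0,-0.0005,0],[0,0,-0.0005,0]]]' >/dev/null; python3 st.py
```

```text
S 17.32 [525.5 258.5  39. ] yaw 48.94 F [-0.8 -1.1  1.5] T [-0.05  0.12  0.11] 0.0137
S 17.57 [525.6 258.5  39. ] yaw 48.95 F [-2.5 -1.4  5. ] T [-0.24  0.55  0.05] 0.0134
S 17.82 [525.7 258.5  39. ] yaw 48.95 F [-4.4 -2.2  7.7] T [-0.29  0.81  0.08] 0.0135
```

```bash

python3 -m crank '[[[0,0,0.001,0],[0,0,0.001,0],[0,0,0.001,0]]]' >/dev/null; python3 st.py
python3 -m crank '[[[0,0,0,0],[0,0,0,0],[0,0,0,0],[0,0,0,0],[0,0,0,0]]]' 0.45 >/dev/null; python3 st.py
python3 -m crank '[[[0,0,0.003,0],[0,0,0.01,0],[0,0,0.02,0],[0,0,0.035,0],[0,0,0.05,0]]]' >/dev/null; python3 st.py
python3 -m crank '[[[0,0,0.025,0],[0,0,0.05,0],[0,0,0.07,0],[0,0,0.08,0],[0,0,0.08,0]]]' >/dev/null; python3 st.py
python3 -m crank '[[[0,-0.03,0,0],[0,-0.065,0,0],[0,-0.1,0,0],[0,-0.12,0,0],[0,-0.12,0,0]]]' >/dev/null
python3 -m crank '[[[0,0,0,0],[0,0,0,0]]]' >/dev/null; python3 st.py
python3 - <<'E'
from h import *
import pickle
for n in("wrist","top","scene"):
    m=camera_model(n);p,d=get_image(n);cv2.imwrite(f"pics/{n}8.png",p[:,:,::-1]);pickle.dump(m,open(f"pics/{n}8.pkl","wb"));np.save(f"pics/{n}8.npy",d)
E
```

```text
S 18.07 [525.7 258.6  39. ] yaw 48.94 F [-1.1  0.   3. ] T [-0.04  0.18  0.  ] 0.0135
S 18.48 [525.3 258.4  38.5] yaw 48.94 F [-0.4  0.5  0.2] T [ 0.03 -0.01 -0.04] 0.0384
S 18.9 [525.5 258.5  90.1] yaw 48.94 F [ 0.1 -0.6  0.2] T [-0.04 -0.07 -0.03] 0.0385
S 19.32 [527.5 259.2 173.3] yaw 48.94 F [0.5 0.2 0.3] T [-0.06 -0.03  0.05] 0.0386
S 19.9 [524.9 138.8 167.9] yaw 48.94 F [ 0.1  0.6 -0. ] T [-0.02 -0.04  0.02] 0.0382
```

View pics/wrist8.png

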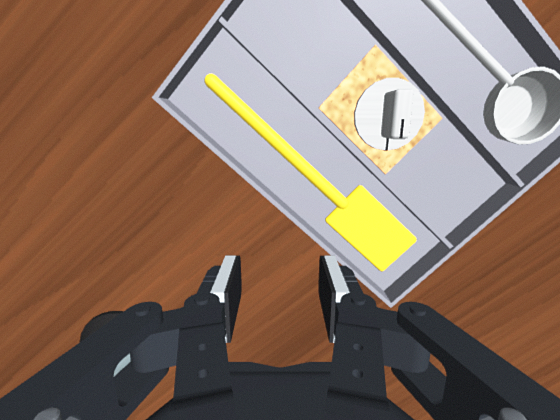

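View pics/scene8.png

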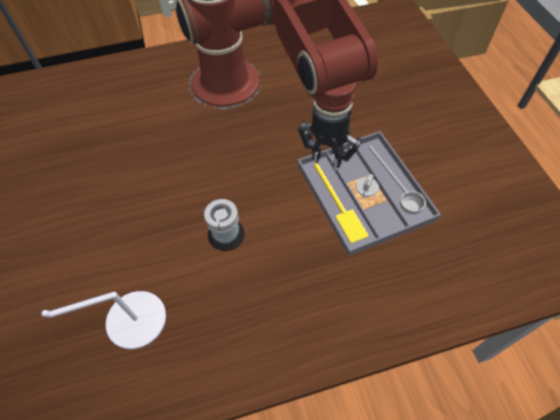

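View pics/top8.png

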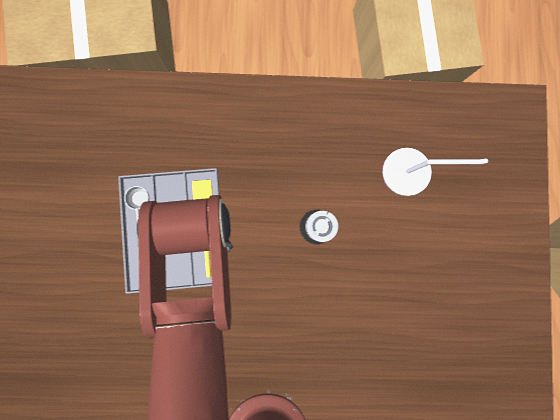

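The cap stands upright on the pad (wrist view, flange near (389,115)), the mill is open and everything else is unmoved. I'll check the position and tilt numerically.

```bash
python3 - <<'E'
from h import *
import pickle
m=pickle.load(open("pics/wrist8.pkl","rb"));d=np.load("pics/wrist8.npy");P=cloud(m,d)
r=np.hypot(P[...,0]-.5255,P[...,1]-.2585)<.04
for lo,hi in((.030,.041),(.061,.072)):
    q=P[r&(P[...,2]>lo)&(P[...,2]<hi)]
    A=np.c_[q[:,:2]-q[:,:2].mean(0),np.ones(len(q))];c=np.linalg.lstsq(A,q[:,2],rcond=None)[0]
    print(len(q),q.mean(0).round(4),"extent mid",((q.min(0)+q.max(0))/2).round(4),"slope",c.round(3))
t0=cv2.imread("pics/scene0.png");t1=cv2.imread("pics/scene8.png")
for n,(x,y,w,h) in {"roll":(30,280,145,75),"ladle":(385,170,50,50),"spat":(335,205,35,40)}.items():
    print(n,cv2.absdiff(t0[y:y+h,x:x+w],t1[y:y+h,x:x+w]).mean())
E
```

```text
2611 [0.5236 0.2534 0.0374] extent mid [0.5269 0.2561 0.0359] slope [0.003 0.003 0.037]
1005 [0.5257 0.2553 0.0668] extent mid [0.5265 0.2558 0.0657] slope [0.103 0.122 0.067]
roll 1.685639846743295
ladle 2.2008
spat 2.0288095238095236
```

```bash
python3 -c "
from station import *
print(finish_job())"
```

```text
the job is handed in; nothing more can be done
None
```

The cap is off the mill and standing upright on the cork pad in the tray's middle compartment. I handed the job in at about 20 s with the gripper open and well clear.

**Unscrewing:** I gripped the bar at 22 N and found the middle of the sideways play by gentle touches of at most about 6 N. I then turned the cap clockwise about 21° to line-on-line. That is from the measured angles, because the bar hid the collar line in the picture.

**Letting go:** The first tug, 12° beyond the line, jammed at about 10 N. The tug at about 17° beyond rose freely, and the cap lifted out from about 22° beyond with only 1–2 N showing.

**Placing:** I lowered the cap until it touched, pressed briefly to about 8 N, eased off to about 3 N and let go.

**Last checks:**
- **Cap on the pad:** The flange is level, with a slope of about 0.3%, and at standing height, 37 mm. Its centre measured within about 3 mm of the pad's centre, against a camera accuracy of about 2 mm. A slope fit on the bar's top came out at 0.10–0.12; I put that down to its sides being included, since the flange is flat.
- **Other items:** The picture patches of the ladle bowl, the spatula blade and the roll holder matched the start view apart from image noise.

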